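# Slide the tablet out over the riser's edge

### The arm

A 6-joint arm with a two-finger parallel gripper is mounted at the origin on the work surface. World frame = base frame: x ahead of the robot, y to its left, z up, the work surface at z = 0. Lengths are in m, angles in rad, forces in N, time in s.
With the tool pointing down it reaches from about 0.35 to 0.975 m from the base axis. Payload 7.1 kg.
Tool frame: the origin (TCP) lies midway between the tips of the shut fingers; the grasp point (between the pads) lies 19 mm behind it; z points along the fingers, x is the direction in which the jaws open and shut, and the axes are right-handed (so a half turn about z gives the same grasp; the last joint's range is limited). The gripper opens to 88 mm and grips with 3 to 60 N. Pads are 20 mm wide; open, the fingers measure 115 mm over their backs; the gripper's body (75 mm by 178 mm) begins 61 mm behind the grasp point.
Start: joints at [1.098, 0.423, 1.63, -0, 1.089, -0.019], TCP at [0.274, 0.562, 0.223] pointing down, gripper open.
Joint ranges: [-3, 3], [-0.9, 2.11], [0.09, 2.58], [-1.31, 4.45], [0.11, 2.69], [-2.54, 2.54]. Speed limits (rad/s): [2.39, 2.39, 3.01, 3.14, 3.14, 3.14].

### API

Orientations are given as a unit quaternion [w, x, y, z].
In Python, from station import move_pose, movel, movej, command_gripper, wait, inverse_kinematics, read_camera, camera_info, MotionError, job_done, get_time, get_joint_pos, get_qvel, get_effort, get_tcp_pos, get_ee_rot, get_ft_force, get_ft_torque, get_grip_width gives the robot as it stands. Calls block until the motion is done:
- move_pose(position, orientation): joint-space move of the TCP to a pose.
- movel(position, frame=None, v=0.15, until_force=None): straight line of the TCP; frame=None keeps the orientation; v is the mean speed in m/s. With until_force (N) it stops when the force on the tool has changed by that much, and returns True; else False.
- movej(angles): joint-space move.
- command_gripper(opening): opening from 0.0 (shut) to 1.0 (fully open); the grip force is fixed at half the most; returns when the fingers have stopped.
- wait(seconds).
- inverse_kinematics(position, orientation): joint angles nearest the present ones, or None.
- read_camera(name): name is "scene" or "top" or "wrist"; returns the picture (384x512x3 uint8, red, green, blue); there is no depth.
- camera_info(name): a dict with "intrinsics" (3x3 intrinsics, pixels), "dist" ([k1, k2, p1, p2, k3] as OpenCV has them; the pictures are not rectified), "T" (4x4, takes a point from camera to world coordinates); the wrist camera has in their place "tool_from_camera" (4x4, takes a point from camera to tool coordinates, whose origin is the TCP and whose axes are the tool frame's). Camera axes: x right, y up, looking along -z (the intrinsics and any distortion apply to the point x, -y, -z); pixel columns grow to the right and rows downward; lengths in m; the calibration is good to about 2 mm. A picture is of the moment at which its call begins: read the wrist's pose just before it. camera_info takes no time and is no camera call.
A pose or a line that the arm cannot do raises MotionError and nothing moves.
- job_done(): hands the job in, once; it reports no verdict.
Readings, each from a call of its own:
- get_time(): time.
- get_joint_pos(): joint angles.
- get_qvel(): joint speeds.
- get_effort(): joint torques, N m.
- get_tcp_pos(): TCP position.
- get_ee_rot(): TCP orientation.
- get_ft_force(): force on the tool from outside, world axes, zero at the start.
- get_ft_torque(): the same for the moment, N m.
- get_grip_width(): opening from 0.0 (shut) to 1.0 (fully open).
Only numpy, scipy, OpenCV 4.12 (cv2) and the standard library are available. Lean on these libraries where they do the work, as an engineer would, in place of code of your own. Each camera call takes 0.05 s, during which the arm holds its last target. There are 200 camera calls.

### The job

The small tablet lies flat on the desk riser, too flush to get fingers under it. With the fingertips, push it along the board, never lifting it, toward the riser's long edge that faces away from the robot, until 5 cm of it sticks out over that edge, with its long side square to the edge, so that somebody across the desk can pick it up. Leave the tablet lying there flat and still, and do not disturb the mug, the pen cup or the stamp.

Things in the scene. Friction and masses are not known exactly. Their poses are not given: they have to be found in the camera images.
- riser: Fixed desk riser (low shelf standing on the desk): a brown wooden board 240 mm deep (x) by 600 mm long (y), 20 mm thick, on white supports, some paper and a box stored underneath; its flat top is 80 mm above the desk. Origin: centre of its footprint at desk level. Its x axis points across the board to the long edge that faces away from the robot, y along the board, z up. It cannot move.
- riser_edge (a point): Middle of the riser's long top edge that faces away from the robot, at the height of the board's top; axes as the riser's (x points outward over the edge, 120 mm from the riser's origin).
- tablet: Loose small tablet computer, an aluminium slab with a black screen on top: 135 mm (its x) by 200 mm (its y, the long side) by 9 mm thick, corners square, about 0.25 to 0.45 kg, lying flat on the riser, screen up. Origin: centre of its underside; z up. At the start it lies wholly on the riser, turned up to about 14 degrees either way from square, its x axis pointing towards the riser's far edge. It slides with friction on the board.
- tablet_front (a point): Middle of the tablet's leading long side (67.5 mm along its x from the centre), half-way up its thickness (4.5 mm): the side to bring out over the edge.
- tablet_back (a point): Middle of the tablet's opposite long side (67.5 mm along its -x from the centre), half-way up its thickness (4.5 mm): the side nearer the robot.
- mug: Loose white ceramic mug, 72 mm across, 90 mm tall, with a handle at its +y side, standing on the riser near one end of it. Origin: centre of its underside. Leave it alone.
- pen_cup: Loose dark metal pen cup, 68 mm across, 95 mm tall, with three pens reaching to 140 mm, standing on the riser near the other end. Origin: centre of its underside. Leave it alone.
- stamp: Loose rubber stamp: a wooden block 50 mm (x) by 32 mm (y) by 16 mm with an upright black grip of 30 mm width, 66 mm tall in all, standing on the riser near one end, close to the far edge. Origin: centre of its underside. Leave it alone.
Things that resemble listed ones, but are neither listed nor needed, are in the scene too. Of the things that look like the tablet, the largest one is meant.

How it is judged:
By the outcome, as a careful person would: the job done as asked, in the order asked, and still so for the second after the job is handed in, with the robot touching nothing.
It also fails if it takes over 38 s, if anything falls off the work surface, if the arm or the gripper's body presses on something with over 40 N, if the wrist force passes 120 N, or if a joint passes its speed limit or range.

## Working session

There is one attempt and no reset: what is moved stays moved. The work goes in short steps, each a Python script; the robot and the scene stay as the last script left them, time stands still between calls to the robot, and variables do not carry over. Pictures are saved under pics/ and viewed, about 8 in all and at most 12, crops included, and the job is handed in when it is done.

```bash
mkdir -p pics
cat > h.py <<'E'
import numpy as np, cv2
from station import *
def snap(n,f):
    im=read_camera(n); cv2.imwrite('pics/'+f,im[:,:,::-1]); return im
def cam(n):
    c=camera_info(n); T=np.array(c['T']) if 'T' in c else None
    return np.array(c['intrinsics']),np.array(c['dist'],float),T
def ray(px,z,n='top'):
    K,d,T=cam(n); u=cv2.undistortPoints(np.array(px,float).reshape(-1,1,2),K,d)[:,0]
    v=np.c_[u[:,0],-u[:,1],-np.ones(len(u))]@T[:3,:3].T; o=T[:3,3]
    z=np.broadcast_to(z,len(u))
    return o+v*((z-o[2])/v[:,2])[:,None]
def proj(P,n='top'):
    K,d,T=cam(n); p=(np.atleast_2d(P)-T[:3,3])@T[:3,:3]; p=p*[1,-1,-1]
    return cv2.projectPoints(p,np.zeros(3),np.zeros(3),K,d)[0][:,0]
E
python3 - <<'E'
from h import *
a=snap('top','top1.png'); b=snap('scene','sc1.png')
cv2.imwrite('pics/top1b.png',cv2.resize(a[:,:,::-1],(800,600),interpolation=cv2.INTER_CUBIC))
print(cam('top'),get_time(),get_tcp_pos(),get_ee_rot())
E
```

```text
(array([[442.04032722,   0.        , 259.54446443],
       [  0.        , 442.04032722, 193.36827589],
       [  0.        ,   0.        ,   1.        ]]), array([-0.11279383,  0.        ,  0.        ,  0.        ,  0.        ]), array([[ 0.01697609,  0.99756074, -0.06770809,  0.49684384],
       [-0.9998414 ,  0.01730152,  0.00422294,  0.04712335],
       [ 0.00538409,  0.06762566,  0.99769624,  1.18870378],
       [ 0.        ,  0.        ,  0.        ,  1.        ]])) 0.1 [0.27374359 0.56129861 0.22195592] [ 3.67670177e-04  8.48047942e-01  5.29919041e-01 -6.01826514e-04]
```

View pics/top1b.png

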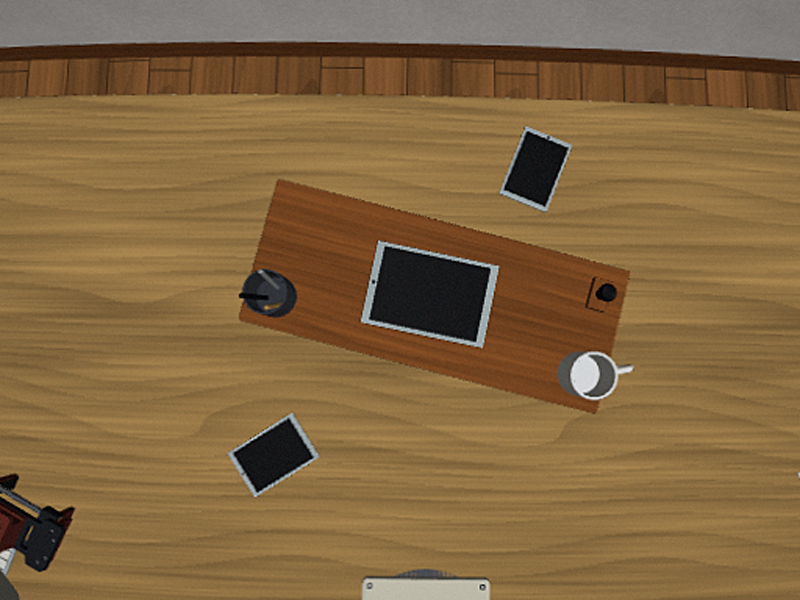

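View pics/sc1.png

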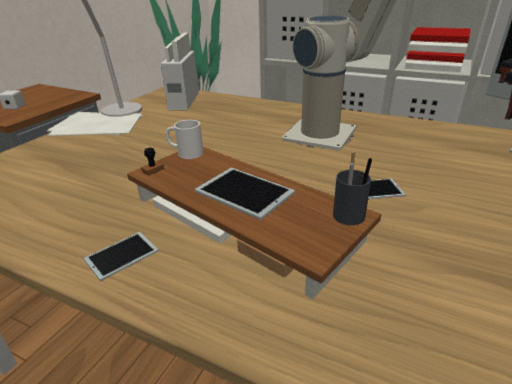

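Top view (800x600): the riser has corners (277,180), (630,271), (596,412) and (239,319), with the tablet in the middle at (378,241), (498,265), (483,347) and (362,323). The pen cup is at the left end, with the mug and stamp at the right. The two smaller tablets lie on the desk, so they are the decoys.

```bash
cat >> h.py <<'E'
from scipy.optimize import least_squares
def edgefit(im,P,Q,z,n='top',half=4):
    """subpixel edge points near the world segment P-Q (xy) at height z -> world points"""
    g=cv2.GaussianBlur(im,(0,0),0.7).astype(np.float32)
    a=proj([[*P,z]],n)[0];b=proj([[*Q,z]],n)[0]; nrm=np.array([-(b-a)[1],(b-a)[0]]);nrm/=np.linalg.norm(nrm)
    s=np.arange(-half,half+.01,.25); out=[]
    for t in np.linspace(.08,.92,60):
        p=(a+t*(b-a))+s[:,None]*nrm
        v=cv2.remap(g,p[:,0].astype(np.float32)[None],p[:,1].astype(np.float32)[None],cv2.INTER_LINEAR)[0]
        d=np.linalg.norm(np.gradient(v,axis=0),axis=1); w=d**4; out.append(a+t*(b-a)+nrm*(s*w).sum()/w.sum())
    return ray(out,z,n)
def line(pts):
    pts=pts[:,:2]
    for _ in range(4):
        c=pts.mean(0); d=np.linalg.svd(pts-c)[2][0]; r=(pts-c)@[-d[1],d[0]]
        pts=pts[abs(r)<=max(2*np.median(abs(r)),3e-4)]
    return c,d*np.sign(d[1]),np.std(r)
E
cat > m.py <<'E'
from h import *
def rect(px,z): return ray(np.array(px)/1.5625-0.18,z)
if __name__=='__main__':
    im=read_camera('top')
    R=rect([(277,180),(630,271),(596,412),(239,319)],.08); B=rect([(378,241),(498,265),(483,347),(362,323)],.089)
    for q in (R,B): print(q.round(4).tolist(),[np.linalg.norm(q[i]-q[i-1]).round(4) for i in range(4)])
    for nm,q,z in(('R',R,.08),('B',B,.089)):
        for i in range(4):
            c,d,r=line(edgefit(im,q[i,:2],q[(i+1)%4,:2],z)); print(nm,i,c.round(4),np.degrees(np.arctan2(-d[0],d[1])).round(2),r.round(5))
E
python3 m.py
```

```text
[[0.7695, 0.257, 0.08], [0.63, -0.3237, 0.08], [0.4003, -0.2673, 0.08], [0.5406, 0.3114, 0.08]] [np.float64(0.2353), np.float64(0.5972), np.float64(0.2365), np.float64(0.5954)]
[[0.6696, 0.0888, 0.089], [0.6343, -0.1046, 0.089], [0.5024, -0.0817, 0.089], [0.5374, 0.1117, 0.089]] [np.float64(0.1342), np.float64(0.1966), np.float64(0.1338), np.float64(0.1965)]
R 0 [ 0.705 -0.021] -13.78 0.00024
R 1 [ 0.5526 -0.305 ] 76.34 0.00017
R 2 [0.4646 0.009 ] -13.81 0.00024
R 3 [0.6906 0.2773] 76.07 0.00023
B 0 [ 0.6472 -0.007 ] -10.87 0.00057
B 1 [ 0.5519 -0.0899] 80.01 0.00027
B 2 [0.5247 0.0138] -10.88 0.00052
B 3 [0.5982 0.097 ] 81.5 0.00155
```

```bash
cat >> m.py <<'E'
def tablet(im,guess):
    """fit tablet pose (x,y,yaw) to its outer outline (low red-blue difference vs brown)"""
    d=np.clip(im[...,0].astype(float)-im[...,2],0,255).astype(np.uint8); d=cv2.merge([d]*3)
    from math import cos,sin
    p=np.array(guess,float)
    for it in range(4):
        c,s=cos(p[2]),sin(p[2]); Rm=np.array([[c,-s],[s,c]]); L=[(.0675,.1),(.0675,-.1),(-.0675,-.1),(-.0675,.1)]
        W=[p[:2]+Rm@np.array(l) for l in L]; E=[edgefit(d,W[i],W[(i+1)%4],.089,half=5 if it<2 else 3)[:,:2] for i in range(4)]
        def f(p):
            c,s=cos(p[2]),sin(p[2]); q=[(e-p[:2])@np.array([[c,-s],[s,c]]) for e in E]
            return np.r_[q[0][:,0]-.0675,q[1][:,1]+.1,q[2][:,0]+.0675,q[3][:,1]-.1]
        r=least_squares(f,p,loss='soft_l1',f_scale=.0007); p=r.x
    m=f(p).reshape(4,-1); return p,np.median(m,1)
E
sed -i '/^def tablet/,$!b' m.py
cat > run.py <<'E'
from h import *
from m import tablet
from scipy.spatial.transform import Rotation as R
yaw=np.radians(-13.8); u=np.array([np.cos(yaw),np.sin(yaw)]); v=np.array([-u[1],u[0]]); edge=np.array([.705,-.021])
def report(im,g):
    p,m=tablet(im,g); c=p[:2]; print('tablet',p[:2].round(4),'relyaw',np.degrees(p[2]-yaw).round(2),'overhang',((c-edge)@u+.0675*np.cos(p[2]-yaw)).round(4),'v',(c@v).round(4),'resid',m.round(4)); return p
def quat(sgn): 
    X=np.r_[sgn*v,0]; Z=np.array([0,0,-1.]); Y=np.cross(Z,X); q=R.from_matrix(np.c_[X,Y,Z]).as_quat(); return q[[3,0,1,2]]
E
python3 - <<'E'
from run import *
p=report(read_camera('top'),[.586,.0035,np.radians(-10.5)])
j=get_joint_pos()
s=(p[:2]-.0675*u-.026*u)
print('tcp start',s,'behind near edge', (s-np.array([.4646,.009]))@u)
for sg in(1,-1): print(inverse_kinematics([*s,.084],quat(sg)),inverse_kinematics([*s,.25],quat(sg)))
print('mug,cup,stamp v rel', [(ray([q],z)[0][:2].round(3),((ray([q],z)[0][:2]-p[:2])@v).round(3)) for q,z in (((595/1.5625,375/1.5625),.17),((270/1.5625,293/1.5625),.175),((606/1.5625,292/1.5625),.146))])
E
```

```text
tablet [0.5864 0.0046] relyaw 2.84 overhang -0.0539 v 0.1443 resid [ 0.0001  0.0002 -0.0001 -0.0002]
tcp start [0.49556872 0.02689609] behind near edge 0.02580597073936545
[ 3.02401494e-02  4.57105632e-01  1.99745079e+00 -4.44089210e-16
  6.87036234e-01 -1.29970074e+00] [ 3.02401494e-02  1.98661689e-01  1.88324024e+00 -4.44089210e-16
  1.05969073e+00 -1.29970074e+00]
[ 3.02401494e-02  4.57105632e-01  1.99745079e+00 -4.44089210e-16
  6.87036234e-01  1.84189191e+00] [ 3.02401494e-02  1.98661689e-01  1.88324024e+00 -4.44089210e-16
  1.05969073e+00  1.84189191e+00]
mug,cup,stamp v rel [(array([ 0.462, -0.24 ]), np.float64(-0.267)), (array([0.576, 0.243]), np.float64(0.229)), (array([ 0.588, -0.264]), np.float64(-0.26))]
```

Run:
```python
from run import *
p=np.array([.5864,.0046]); s=p-.0675*u-.028*u; q=quat(1)
t=get_tcp_pos(); movel([t[0],t[1],.30],v=.25)
move_pose([*s,.25],q); movel([*s,.10],v=.2)
hit=movel([*s,.072],v=.02,until_force=4); z=get_tcp_pos()[2]; print(hit,z,get_ft_force())
movel([*s,z+.0035],v=.03); print(get_time(),get_tcp_pos(),get_ft_force(),get_grip_width())
a=snap('top','top2.png'); cv2.imwrite('pics/top2b.png',cv2.resize(a[120:260,140:420,::-1],(800,400),interpolation=cv2.INTER_CUBIC))
```

```text
True 0.08035677104919602 [-0.92080376  0.1247248   5.99955967]
4.8667 [0.49377171 0.02736937 0.08390261] [0.49353047 0.16093671 0.00707631] 0.9990194663462031
```

View pics/top2b.png

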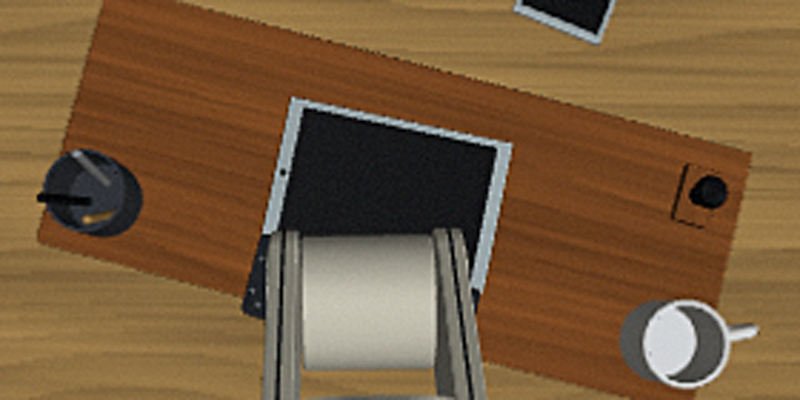

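The fingers are down behind the tablet. The board touched at z=0.0804, which matches the expected 0.08. I'll push most of the way, back off and check.

Run:
```python
from run import *
z=.0837; vc=.1443
def at(a): return [*(u*(edge@u+a)+v*vc),z]
print('start u',np.array(get_tcp_pos()[:2])@u-edge@u)
movel(at(-.107),v=.04); print(get_tcp_pos(),get_ft_force(),get_ft_torque()); wait(.2)
movel(at(-.135),v=.1); t=at(-.135); t[2]=.25; movel(t,v=.3); b=at(-.3);b[2]=.28; movel(b,v=.35)
a=snap('top','top3.png'); cv2.imwrite('pics/top3b.png',cv2.resize(a[80:260,140:420,::-1],(800,514),interpolation=cv2.INTER_CUBIC))
for c in(-.03,-.025,-.02): report(a,[*(u*(edge@u+c)+v*vc),yaw])
print(get_time())
```

```text
start u -0.21679824481047688
[0.60020783 0.00118719 0.08373156] [-2.27966405 -0.29687409  0.15396556] [ 0.11502452  0.38094034 -0.03769996]
tablet [ 0.6744 -0.0205] relyaw 0.0 overhang 0.0377 v 0.141 resid [ 0.0002  0.0001 -0.0002 -0.    ]
tablet [ 0.6744 -0.0205] relyaw -0.0 overhang 0.0377 v 0.141 resid [ 0.0002  0.0001 -0.0002 -0.    ]
tablet [ 0.6744 -0.0205] relyaw 0.0 overhang 0.0377 v 0.141 resid [ 0.0002  0.0001 -0.0002 -0.    ]
9.825
```

View pics/top3b.png

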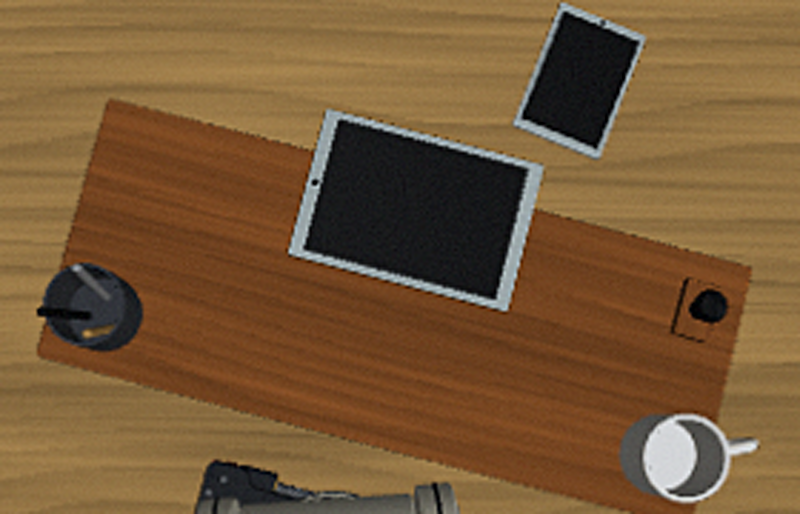

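The tablet is now square to the edge (0.0°) with 37.7 mm overhang. It needs another 12.3 mm.

Run:
```python
from run import *
z=.0837; vc=.1425
def at(a,z=z): return [*(u*(edge@u+a)+v*vc),z]
movel(at(-.135,.25),v=.3); movel(at(-.135),v=.15); movel(at(-.115),v=.08)
movel(at(-.0948),v=.03); print(get_tcp_pos(),get_ft_force()); wait(.2)
movel(at(-.135),v=.1); movel(at(-.135,.25),v=.3); movel(at(-.3,.28),v=.35)
a=snap('top','top4.png'); b=snap('scene','sc4.png')
c=np.vstack([cv2.resize(a[80:260,140:420],(466,300)),cv2.resize(b,(400,300))[:, :].copy() if 0 else cv2.resize(b[100:350,100:488],(466,300))]); cv2.imwrite('pics/c4.png',c[:,:,::-1])
report(a,[*(u*(edge@u-.0175)+v*.141),yaw]); print(get_time())
```

```text
[ 0.61195026 -0.00358591  0.08369523] [-0.19887496  0.47504553  0.14372091]
tablet [ 0.6868 -0.0236] relyaw -0.01 overhang 0.0504 v 0.1409 resid [ 0.0004  0.0001 -0.0003 -0.0001]
15.2
```

View pics/c4.png

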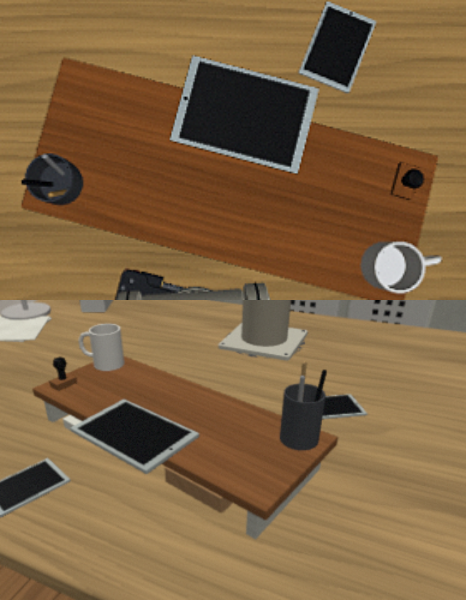

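The tablet lies flat and square with 50.4 mm overhang. The mug, pen cup and stamp haven't moved, and the arm is clear.

```bash
python3 -c "
from station import *
job_done(); print(get_time())"
```

```text
the job is handed in; nothing more can be done
the job is handed in; nothing more can be done
```

The tablet now sticks out 50.4 mm over the riser's far edge, square to it (−0.01°), and I have handed the job in. I pushed it there with both open fingertips against its back side, in two strokes without lifting it.

- **Last checks:** The final pictures show it lying flat. The mug, pen cup and stamp look where they were in the earlier pictures; I judged that by eye and did not measure it. The arm was clear of everything.
- **Time:** The clock read about 15.2 s at the last check, against the 38 s limit.
- **Accuracy:** The overhang comes from the top camera, so it is good to about 1 mm by my estimate. The riser measured 240.6 mm deep against the stated 240, and the tablet outline fitted to within 0.4 mm.
- **Disagreements:** My first tablet edge fit caught the screen border instead of the outer side, so I replaced it with an outline fit. No other check failed or disagreed.

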